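Snap the broad pastry brush into the free clips of the tool rack

TASK

Put the broad pastry brush back in the tool rack: lay its wooden handle along the one empty place between the clips and press it straight down until it snaps fully home in both of them, the clips about equally far from the handle's middle (bristles to either end). Leave the spatula and the spoon in their clips.

Things in the scene. Friction and masses are not known exactly. Their poses are not given: they have to be found in the camera images.
- broad_brush_mid (a point): Middle of the handle of the broad brush lying on the bench, on its axis (12 mm up). Round wooden handle 24 mm thick, 170 mm long along local x, z up; at +x a steel ferrule 62 mm wide, 24 mm thick, then pale bristles to 163 mm from here. 120 g, balanced 30 mm towards the bristles. Not the narrow brush nearby: same handle, head 26 mm wide.
- free_seat (a point): Where the handle's middle lies when home in the rack's empty place, 48 mm above the bench. Local x along the handle, z up; neighbours at 90 mm along y. Two steel spring clips open upward, at 50 mm either way along x, 16 mm long: mouth 36 mm wide at 77 mm above the bench, throat 17 mm at 58 mm. Between them nothing is above 18 mm. Pressing in takes 6 to 10 N in all; they then centre and hold it.
- spatula_mid (a point): Middle of the handle of the spatula (same round handle, black blade to 188 mm from here along local +x), home in another place of the rack: a dark wooden board 150 x 280 mm, 12 mm thick, fixed flat on the bench, with three equal places. Stays there.
- spoon_mid (a point): Middle of the handle of the wooden spoon (same round handle, bowl to 172 mm from here along local +x), home in the third place of the rack. Stays there.

How it is judged (in metres and radians):
At the end, for the whole second after the job is handed in: The broad brush's handle lies home in both clips of the empty place: its middle within 20 mm of the place's middle lengthwise, 8 mm sideways and 6 mm in height, its axis within 10 degrees of the place's, either way round; the spatula and the spoon still lie within 20 mm of where they were (z of broad_brush_mid in the frame of free_seat between -0.006 and 0.006 m and y of broad_brush_mid in the frame of free_seat between -0.008 and 0.008 m and x of broad_brush_mid in the frame of free_seat between -0.02 and 0.02 m and angle between the x axis of broad_brush_mid and the x axis of free_seat, either way round below 0.18 rad and distance of each of spatula_mid, spoon_mid from where it was at the start of the episode below 0.02 m); the robot touches nothing.
It fails at once if the spatula or the spoon is knocked out of its clips (distance of any of spatula_mid, spoon_mid from where it was at the start of the episode above 0.03 m).
It also fails if it takes over 40 s, if anything falls off the work surface, if the arm or the gripper's body presses on something with over 40 N, if the wrist force passes 120 N, or if a joint passes its speed limit or range.

ROBOT

A 6-joint arm with a two-finger parallel gripper is mounted at the origin on the work surface. World frame = base frame: x ahead of the robot, y to its left, z up, the work surface at z = 0. Lengths are in mm, angles in rad, forces in N, time in s.
With the tool pointing down it reaches from about 300 to 775 mm from the base axis. Payload 14.6 kg.
Tool frame: the origin (TCP) lies midway between the tips of the shut fingers; the grasp point (between the pads) lies 19 mm behind it (manip.hold_point_z is the distance from the TCP to the grasp point, in mm); z points along the fingers, y is the direction in which the jaws open and shut (so a half turn about z gives the same grasp; the last joint's range is limited). The gripper opens to 94 mm and grips with 3 to 60 N. Pads are 16 mm wide; open, the fingers measure 119 mm over their backs; the gripper's body (75 mm by 177 mm) begins 78 mm behind the grasp point.
Start: joints at [-1.229, 0.3, 1.521, -0, 1.321, -0.067], TCP at [218.622, -504.672, 205.446] pointing down, gripper open.
Joint ranges: [-3.03, 3.03], [-0.79, 2.21], [0.23, 2.52], [-1.04, 4.18], [0, 3.07], [-2.55, 2.55]. Speed limits (rad/s): [2.22, 2.22, 2.57, 3.14, 3.14, 3.14].

INTERFACE

Orientations are given as [roll, pitch, yaw] about the fixed x, y, z axes, in that order (R = Rz(yaw) Ry(pitch) Rx(roll)).
In Python, from cell import manip gives the robot as it stands.
- The arm moves only by the shell command python3 -m crank 'ROWS' [OPENING] [FORCE]. ROWS is JSON, a list of rows, each an object with "offset": the shift along the world's x, y, z in m, a list of three; "spin": the turn about the world's z in degrees. In form: [{"offset": [dx, dy, dz], "spin": spin}, ...]. A call has exactly 8 rows; each row is the pose to reach, as a shift and turn from the pose measured when the call began; what a row does not reach only later rows make up. A row lasts 1/12 s, in which the tool goes at most 41.7 mm and 7.16 degrees, less where a joint would pass 70% of its speed; a pose out of reach is approached as far as the arm can. A call with a gripper value outside its range is refused whole. OPENING is the opening, from 0 (shut) to 1 (fully open), set as the call begins (- or left out, the last holds). The fingers move at their own pace and stop on an object; FORCE is the grip in N (left out, the last holds). Time passes only in rows, so rows that repeat a pose let the fingers close, or fill a call up. It gives the time, the measured TCP pose, the force and the opening at its end, in the units of the state.
- manip.read_state(): the state, without advancing time (a new reading comes with each control period).
- manip.camera(name): name is "scene" or "top" or "wrist"; returns a dict with "pixels" (420x560x3 uint8, red, green, blue), "fx", "fy", "cx", "cy" (pixels), "extrinsics" (4x4, takes a point from world to camera coordinates); the wrist camera has in their place "hand_eye" (4x4, takes a point from camera to tool coordinates, whose origin is the TCP and whose axes are the flange's). Camera axes: x right, y down, z forward; pixel columns grow to the right and rows downward; lengths in mm; the calibration is good to about 2 mm. The wrist camera is an equidistant fisheye: a pixel r from the principal point sees the ray r / f radians off the axis. A picture is of the moment at which its call begins: read the wrist's pose just before it. There is no depth.
- manip.sign_off(): hands the job in, once; it reports no verdict.
Trained networks look in a picture, given as the dict that the camera call returned (one of the last four; its "shot" number tells which), for a name from the list of things; names that differ only in an ending like _2 or _b are one class to them, and where a whole thing is asked for, a point or a joint stands for the part that bears it (a point fixed in the world has none). Each returns a list of dicts, best first, with "conf" (0 to 1); they miss things now and then, are a little off and sometimes report something else, mostly with a low value. They report only what shows in the picture. A call takes as long as a camera call.
- manip.search_frame(picture, name): "location" ([x, y, z] in mm, in world coordinates, good to about 4 mm: the middle of the surface that is visible of it).
- manip.masks_of(picture, name): "mask" (420x560 bool, what is visible of it).
The state is a dict: "clock": time; "joints": joint angles; "qd": joint speeds; "effort": joint torques, N m; "eef_pos": TCP position; "eef_rot": TCP orientation; "wrist_force": force on the tool from outside, world axes, zero at the start; "moment": the same for the moment, N m; "finger_gap": finger opening in mm.
Only numpy, scipy, OpenCV 4.12 (cv2) and the standard library are available. Lean on these libraries where they do the work, as an engineer would, in place of code of your own. Each camera call takes 0.05 s, during which the arm holds its last target. There are 200 camera calls.

## Working session

There is one attempt and no reset: what is moved stays moved. The work goes in short steps, Python scripts to look and compute and a shell command to move; the robot and the scene stay as the last step left them, time stands still between calls to the robot, and variables do not carry over. Pictures are saved under pics/ and viewed, about 8 in all and at most 12, crops included, and the job is handed in when it is done.

```bash
mkdir -p pics; ls; cat > h.py <<'E'
import numpy as np,cv2
from cell import manip
def save(p,n): cv2.imwrite('pics/'+n,cv2.cvtColor(np.ascontiguousarray(p['pixels']),cv2.COLOR_RGB2BGR))
def toworld(p,uv,z):
    E=np.array(p['extrinsics']);R,t=E[:3,:3],E[:3,3]
    uv=np.atleast_2d(uv);d=np.c_[(uv[:,0]-p['cx'])/p['fx'],(uv[:,1]-p['cy'])/p['fy'],np.ones(len(uv))]@R
    c=-R.T@t
    return c+d*((z-c[2])/d[:,2])[:,None]
E
python3 - <<'E'
from h import *
np.set_printoptions(precision=1,suppress=True)
for c in ['top','scene']:
    p=manip.camera(c);save(p,c+'1.png');E=np.array(p['extrinsics']);print(c,p['fx'],-E[:3,:3].T@E[:3,3])
    for n in ['broad_brush_mid','free_seat','spatula_mid','spoon_mid']:
        try:
            print(n,[(np.array(d['location']),round(d['conf'],2)) for d in manip.search_frame(p,n)])
            for d in manip.masks_of(p,n)[:2]:
                ys,xs=np.nonzero(d['mask']);print('  mask',round(d['conf'],2),len(xs),cv2.minAreaRect(np.c_[xs,ys].astype(np.float32)))
        except Exception as e: print(n,e)
E
```

```text
pics
top 418.37748506195976 [ 440.6   -1.9 1022.3]
broad_brush_mid [(array([ 585. , -321.3,   14.6]), 0.89)]
free_seat [(array([561.7, 278.3,  17.3]), 0.91)]
  mask 0.73 981 ((159.59815979003906, 210.36383056640625), (55.46123504638672, 24.185253143310547), 83.51692199707031)
spatula_mid [(array([652.1, 115.6,  55.8]), 0.92)]
  mask 0.63 1281 ((232.12228393554688, 177.4170379638672), (112.80172729492188, 15.198826789855957), 82.40535736083984)
  mask 0.2 1194 ((192.28562927246094, 186.141357421875), (106.86762237548828, 21.530654907226562), 86.34777069091797)
spoon_mid [(array([629.3, 199.3,  57.9]), 0.58)]
  mask 0.88 1240 ((192.7060546875, 186.13650512695312), (107.13597869873047, 21.39468002319336), 85.64891815185547)
scene 408.23641721721646 [1094.9 -217.3  676.8]
broad_brush_mid [(array([ 608.3, -322.4,   20.8]), 0.61)]
  mask 0.84 2126 ((132.8623046875, 272.31475830078125), (101.86985778808594, 34.98233413696289), 68.62937927246094)
free_seat [(array([562.1, 280.1,  26.8]), 0.94)]
  mask 0.81 1043 ((410.31317138671875, 199.08615112304688), (57.12102127075195, 32.70608139038086), 43.451839447021484)
spatula_mid [(array([678.4, 110.3,  46.4]), 0.78), (array([560.7, 283.4,  24.7]), 0.47)]
  mask 0.76 1488 ((358.04119873046875, 244.46470642089844), (123.32496643066406, 16.812110900878906), 49.398704528808594)
spoon_mid [(array([650.3, 201.6,  58.9]), 0.95)]
  mask 0.91 1197 ((389.7266845703125, 226.52906799316406), (111.80339813232422, 21.82514762878418), 42.8470344543457)
```

View pics/top1.png

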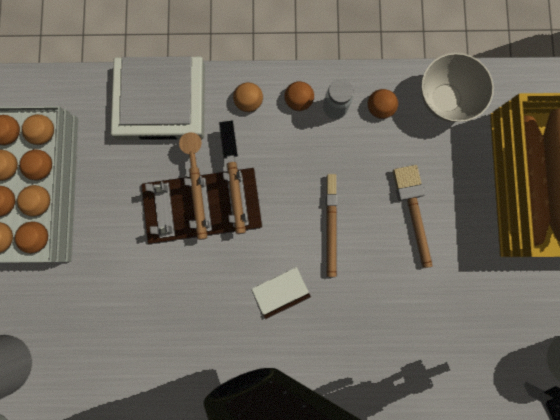

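View pics/scene1.png

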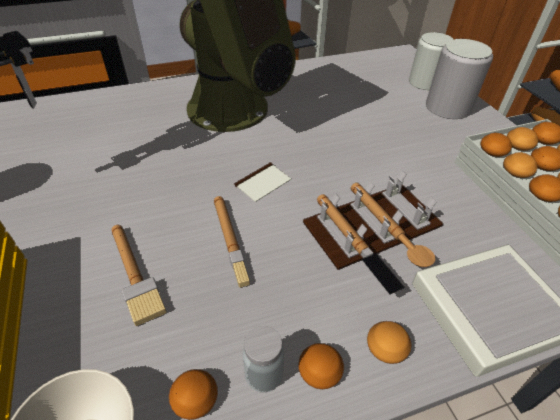

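Top view: broad brush with its head at (408,182) and handle running to (429,266). The empty place is at about (160,208), left of the spoon and spatula, and the tray edge at row 135 is near its far end. Next I'll measure the axes.

```bash
python3 - <<'E'
from h import *
np.set_printoptions(precision=1,suppress=True)
p=manip.camera('top');im=p['pixels']
hsv=cv2.cvtColor(np.ascontiguousarray(im),cv2.COLOR_RGB2HSV)
m=((hsv[...,0]<20)&(hsv[...,1]>90)&(hsv[...,2]>60)).astype(np.uint8)
def axis(x0,x1,y0,y1,z):
    s=np.zeros_like(m);s[y0:y1,x0:x1]=m[y0:y1,x0:x1]
    n,l,st,_=cv2.connectedComponentsWithStats(s);k=1+st[1:,4].argmax()
    ys,xs=np.nonzero(l==k);w=toworld(p,np.c_[xs,ys],z)[:,:2]
    c=w.mean(0);u=np.linalg.svd(w-c,full_matrices=False)[2][0];u*=np.sign(u[0])
    t=(w-c)@u;a,b=np.percentile(t,[.5,99.5]);print('n',len(xs),'ends',c+a*u,c+b*u,'len',b-a,'yaw',np.degrees(np.arctan2(u[1],u[0])),'mid from near end+85',c+(a+85)*u)
axis(400,440,195,275,12)
axis(225,250,165,240,48)
axis(180,212,155,245,48)
print('board',toworld(p,[(143,185),(253,169),(262,228),(148,243)],12))
s=manip.read_state();print(s['eef_pos'],s['eef_rot'],s['joints'],s['finger_gap'])
cv2.imwrite('pics/rack1.png',cv2.resize(cv2.cvtColor(np.ascontiguousarray(im[120:260,100:280]),cv2.COLOR_RGB2BGR),None,fx=4,fy=4,interpolation=2))
E
```

```text
n 532 ends [ 420.3 -350.5] [ 584.4 -320.8] len 166.75834619272592 yaw 10.248225730674706 mid from near end+85 [ 503.9 -335.4]
n 596 ends [503.2  94.6] [663.  116.3] len 161.29136566126203 yaw 7.73918039273542 mid from near end+85 [587.4 106.1]
n 678 ends [490.8 184.1] [688.  210.8] len 198.98395056423527 yaw 7.726411956018637 mid from near end+85 [575.  195.5]
board [[623.3 337.5  12. ]
 [660.5  67.8  12. ]
 [514.9  46.3  12. ]
 [481.4 321.3  12. ]]
[ 218.6 -504.7  205.4] [-3.1  0.   0.4] [-1.2  0.3  1.5 -0.   1.3 -0.1] 94.3048539203003
```

View pics/rack1.png

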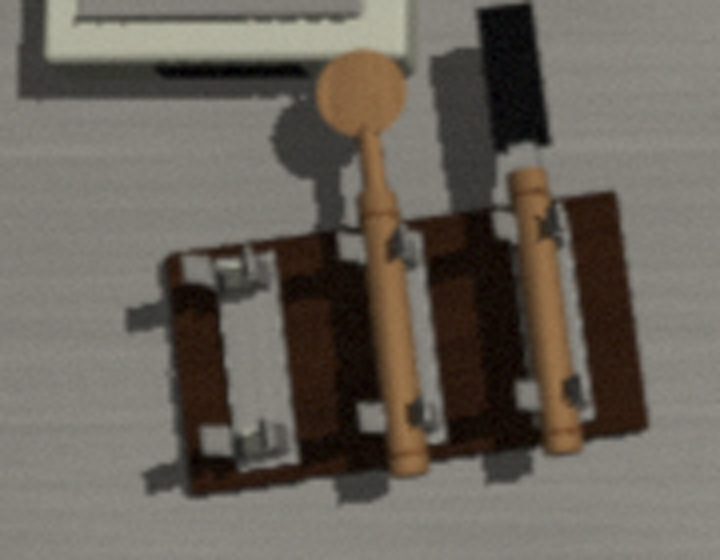

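```bash
python3 -m crank '[{"offset":[0.03,0.018,-0.003],"spin":-1},{"offset":[0.06,0.036,-0.006],"spin":-2},{"offset":[0.09,0.053,-0.01],"spin":-4},{"offset":[0.12,0.071,-0.015],"spin":-6},{"offset":[0.15,0.089,-0.02],"spin":-8},{"offset":[0.18,0.107,-0.025],"spin":-10},{"offset":[0.21,0.125,-0.03],"spin":-12},{"offset":[0.24,0.142,-0.04],"spin":-13}]' 1; python3 -c "
from h import *
s=manip.read_state();print(s)"
```

```text
clock: 1.62
eef_pos: [460.3, -361.7, 166.1]
eef_rot: [3.14, -0.001, 0.18]
wrist_force: [0.9, -0.0, 0.0]
finger_gap: 93.8
{'clock': 1.6167, 'joints': array([-7.28604554e-01,  4.10411858e-01,  1.46546721e+00,  1.39807406e-05,
        1.26410661e+00,  6.62229430e-01]), 'qd': array([ 0.680454  ,  0.4430778 , -0.30664998, -0.00146349, -0.13613653,
        0.85593641]), 'effort': array([ -4.01615381, -62.59205103, -31.44225955,   0.12095816,
         0.49357222,  -1.40897837]), 'eef_pos': array([ 460.27224333, -361.69082302,  166.11049001]), 'eef_rot': array([ 3.14033356e+00, -9.98607044e-04,  1.79958761e-01]), 'wrist_force': array([ 0.88985724, -0.0149524 ,  0.02562408]), 'moment': array([ 0.00947253, -0.08165335,  0.0134315 ]), 'finger_gap': 93.84241875088402}
```

```bash
python3 -m crank '[{"offset":[0.022,0.013,-0.01],"spin":0},{"offset":[0.0437,0.0263,-0.025],"spin":0},{"offset":[0.0437,0.0263,-0.04],"spin":0},{"offset":[0.0437,0.0263,-0.046],"spin":0},{"offset":[0.0437,0.0263,-0.046],"spin":0},{"offset":[0.0437,0.0263,-0.046],"spin":0},{"offset":[0.0437,0.0263,-0.046],"spin":0},{"offset":[0.0437,0.0263,-0.046],"spin":0}]' 1
cat >> h.py <<'E'
from scipy.spatial.transform import Rotation as Ro
def wpix2world(p,s,uv,z):
    H=np.array(p['hand_eye']);R=Ro.from_euler('xyz',s['eef_rot']).as_matrix()
    uv=np.atleast_2d(uv);a=np.c_[uv[:,0]-p['cx'],uv[:,1]-p['cy']]/[p['fx'],p['fy']]
    th=np.linalg.norm(a,axis=1)+1e-9
    d=np.c_[a*(np.sin(th)/th)[:,None],np.cos(th)]@H[:3,:3].T@R.T
    c=R@H[:3,3]+s['eef_pos']
    return c+d*((z-c[2])/d[:,2])[:,None]
def world2wpix(p,s,X):
    H=np.array(p['hand_eye']);R=Ro.from_euler('xyz',s['eef_rot']).as_matrix()
    q=((np.atleast_2d(X)-s['eef_pos'])@R-H[:3,3])@H[:3,:3]
    r=np.linalg.norm(q[:,:2],axis=1);th=np.arctan2(r,q[:,2])
    return q[:,:2]/r[:,None]*th[:,None]*[p['fx'],p['fy']]+[p['cx'],p['cy']]
E
python3 - <<'E'
from h import *
np.set_printoptions(precision=1,suppress=True)
s=manip.read_state();p=manip.camera('wrist');save(p,'w1.png')
print(s['eef_pos'],s['eef_rot'][2])
print(np.array(p['hand_eye']),p['fx'])
u=np.array([np.cos(.179),np.sin(.179)])
for t in(-85,0,85,163):print(t,world2wpix(p,s,np.r_[np.array([503.9,-335.4])+t*u,12]))
for d in manip.masks_of(p,'broad_brush_mid')[:1]:
    ys,xs=np.nonzero(d['mask']);w=wpix2world(p,s,np.c_[xs,ys],12)[:,:2]
    print(d['conf'],len(xs));c=w.mean(0);v=np.linalg.svd(w-c,full_matrices=False)[2][0];v*=np.sign(v[0]);t=(w-c)@v
    hsel=t<np.percentile(t,45)
    print('axis',np.degrees(np.arctan2(v[1],v[0])),'near end',c+t.min()*v,'len',np.ptp(t))
    hsv=cv2.cvtColor(np.ascontiguousarray(p['pixels']),cv2.COLOR_RGB2HSV)
    hw=w[t<t.min()+160];c=hw.mean(0);v=np.linalg.svd(hw-c,full_matrices=False)[2][0];v*=np.sign(v[0]);print('handle',np.degrees(np.arctan2(v[1],v[0])),'mid',c+(((hw-c)@v).min()+85)*v)
E
```

```text
clock: 2.28
eef_pos: [503.9, -336.1, 121.2]
eef_rot: [3.139, -0.002, 0.179]
wrist_force: [-0.5, -0.8, -0.1]
finger_gap: 94.0
[ 503.9 -336.1  121.2] 0.17911659719368989
[[   0.    -1.    -0.2   65.4]
 [   1.     0.     0.    -0.6]
 [  -0.    -0.2    1.  -180.5]
 [   0.     0.     0.     1. ]] 325.19226210127806
-85 [[277.4 290. ]]
0 [[277.3 206.4]]
85 [[277.4 112.3]]
163 [[277.4  28.7]]
```

View pics/w1.png

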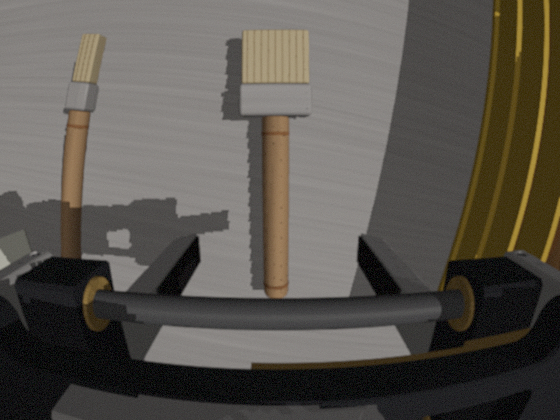

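Wrist view: the broad brush lies straight ahead, with its handle at column 276, ferrule at rows 84–115 and bristle tip at row 29. This matches the predicted pixels (277; 112; 29), so I'll descend and grip.

```bash
python3 -m crank '[{"offset":[0,0.0007,-0.03],"spin":0},{"offset":[0,0.0007,-0.06],"spin":0},{"offset":[0,0.0007,-0.085],"spin":0},{"offset":[0,0.0007,-0.1],"spin":0},{"offset":[0,0.0007,-0.11],"spin":0},{"offset":[0,0.0007,-0.115],"spin":0},{"offset":[0,0.0007,-0.117],"spin":0},{"offset":[0,0.0007,-0.117],"spin":0}]' 1
python3 -m crank '[{"offset":[0,0,0],"spin":0},{"offset":[0,0,0],"spin":0},{"offset":[0,0,0],"spin":0},{"offset":[0,0,0],"spin":0},{"offset":[0,0,0],"spin":0},{"offset":[0,0,0],"spin":0},{"offset":[0,0,0],"spin":0},{"offset":[0,0,0],"spin":0}]' 0 55
```

```text
clock: 3.05
eef_pos: [504.2, -335.5, 4.5]
eef_rot: [3.139, -0.002, 0.179]
wrist_force: [0.7, 0.4, 1.5]
finger_gap: 94.2
clock: 3.72
eef_pos: [504.2, -335.5, 4.5]
eef_rot: [3.139, -0.002, 0.179]
wrist_force: [0.3, -0.4, 0.1]
finger_gap: 43.8
```

```bash
python3 -m crank '[{"offset":[0,0,0],"spin":0},{"offset":[0,0,0],"spin":0},{"offset":[0,0,0],"spin":0},{"offset":[0,0,0],"spin":0},{"offset":[0,0,0],"spin":0},{"offset":[0,0,0],"spin":0},{"offset":[0,0,0],"spin":0},{"offset":[0,0,0],"spin":0}]' 0 55
python3 -m crank '[{"offset":[0,0,0.01],"spin":0},{"offset":[0,0,0.03],"spin":0},{"offset":[0,0,0.06],"spin":0},{"offset":[0,0,0.09],"spin":0},{"offset":[0,0,0.12],"spin":0},{"offset":[0,0,0.15],"spin":0},{"offset":[0,0,0.17],"spin":0},{"offset":[0,0,0.18],"spin":0}]' 0 55
```

```text
clock: 4.38
eef_pos: [504.2, -335.4, 4.5]
eef_rot: [3.139, -0.002, 0.179]
wrist_force: [-1.1, 0.7, -0.8]
finger_gap: 22.5
clock: 5.05
eef_pos: [504.8, -335.9, 188.4]
eef_rot: [3.135, -0.005, 0.179]
wrist_force: [-0.3, 0.7, -1.6]
finger_gap: 22.6
```

```bash
python3 -m crank '[{"offset":[0.002,0.02,0],"spin":0},{"offset":[0.005,0.055,0],"spin":0},{"offset":[0.009,0.095,0],"spin":0},{"offset":[0.013,0.135,0],"spin":-0.5},{"offset":[0.017,0.175,0],"spin":-1},{"offset":[0.021,0.215,0],"spin":-1.5},{"offset":[0.025,0.255,0],"spin":-2},{"offset":[0.029,0.295,0],"spin":-2.5}]' 0 55
python3 -m crank '[{"offset":[0.004,0.04,0],"spin":0},{"offset":[0.008,0.08,0],"spin":0},{"offset":[0.012,0.12,0],"spin":0},{"offset":[0.016,0.16,0],"spin":0},{"offset":[0.02,0.19,0],"spin":0},{"offset":[0.023,0.21,0],"spin":0},{"offset":[0.025,0.22,0],"spin":0},{"offset":[0.026,0.22,0],"spin":0}]' 0 55
```

```text
clock: 5.72
eef_pos: [533.3, -38.9, 188.1]
eef_rot: [3.136, -0.005, 0.135]
wrist_force: [0.6, -0.7, -0.4]
finger_gap: 23.1
clock: 6.38
eef_pos: [559.0, 182.4, 187.5]
eef_rot: [3.136, -0.004, 0.137]
wrist_force: [-0.5, -0.8, -0.6]
finger_gap: 23.2
```

```bash
python3 - <<'E'
from h import *
np.set_printoptions(precision=1,suppress=True)
s=manip.read_state();p=manip.camera('wrist');print(s['eef_pos'],s['eef_rot'])
c=np.array([561,284]);a=np.radians(7.73);u=np.array([np.cos(a),np.sin(a)]);v=np.array([-u[1],u[0]])
im=cv2.cvtColor(np.ascontiguousarray(p['pixels']),cv2.COLOR_RGB2BGR)
for n in ['free_seat','spoon_mid']:
    print(n,[(np.array(d['location']),round(d['conf'],2)) for d in manip.search_frame(p,n)])
big=cv2.resize(im,None,fx=1.42,fy=1.42,interpolation=2)
for t in(-50,50):
  for z,w in((77,18),(58,8.5)):
    for k in(-1,1):
        q=world2wpix(p,s,np.r_[c+t*u+k*w*v,z])[0];print(t,z,k,q);cv2.circle(big,tuple(int(round(x*1.42)) for x in q),2,(0,0,255) if z==77 else (0,255,0),-1)
cv2.imwrite('pics/w2.png',big)
E
```

```text
[559.  182.4 187.5] [ 3.1 -0.   0.1]
free_seat [(array([563.8, 282. ,  16.9]), 0.8)]
spoon_mid []
-50 77 -1 [192.2 241.2]
-50 77 1 [157.7 240.5]
-50 58 -1 [187.8 235.2]
-50 58 1 [172.2 234.9]
50 77 -1 [187.2 136. ]
50 77 1 [150.9 137.8]
50 58 -1 [183.1 136.3]
50 58 1 [166.7 137. ]
```

View pics/w2.png

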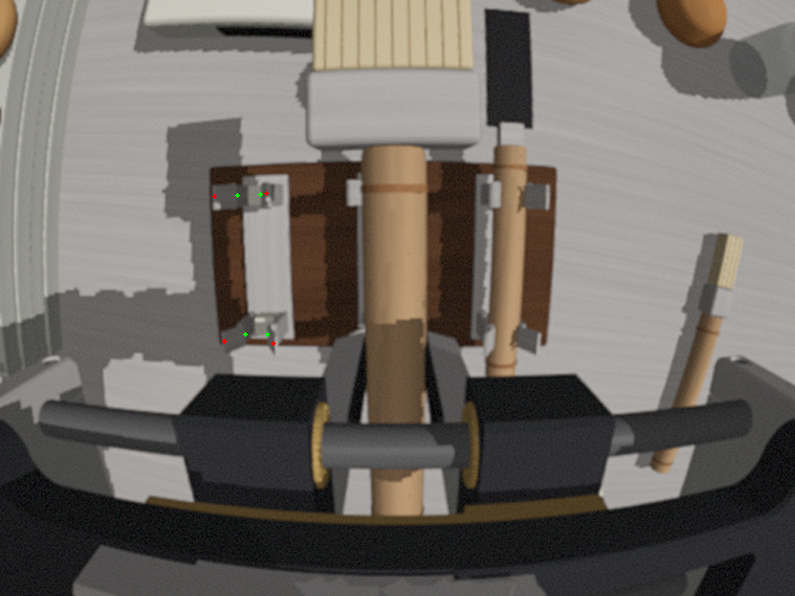

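```bash
python3 - <<'E'
from h import *
np.set_printoptions(precision=1,suppress=True)
s=manip.read_state();p=manip.camera('wrist')
c=np.array([561,284]);a=np.radians(7.73);u=np.array([np.cos(a),np.sin(a)]);v=np.array([-u[1],u[0]])
im=cv2.cvtColor(np.ascontiguousarray(p['pixels']),cv2.COLOR_RGB2BGR)
A=cv2.resize(im[105:250,140:215],None,fx=4,fy=4,interpolation=2)
t=manip.camera('scene');i2=cv2.cvtColor(np.ascontiguousarray(t['pixels']),cv2.COLOR_RGB2BGR)
B=cv2.resize(i2[165:275,350:470],None,fx=4,fy=4,interpolation=2)
E=np.array(t['extrinsics'])
for tt in(-50,50):
  for z,w in((77,18),(58,8.5)):
    for k in(-1,1):
        q=E[:3,:3]@np.r_[c+tt*u+k*w*v,z]+E[:3,3];q=[q[0]/q[2]*t['fx']+t['cx'],q[1]/q[2]*t['fy']+t['cy']]
        cv2.circle(B,(int((q[0]-350)*4+2),int((q[1]-165)*4+2)),3,(0,0,255) if z==77 else (0,255,0),-1)
C=np.zeros((600,800,3),np.uint8);C[:580,:300]=A;C[:440,310:790]=B
cv2.imwrite('pics/c3.png',C)
def pix(b):return np.array(b)/4+[140,105]
E
```

```text
(no output)
```

View pics/c3.png

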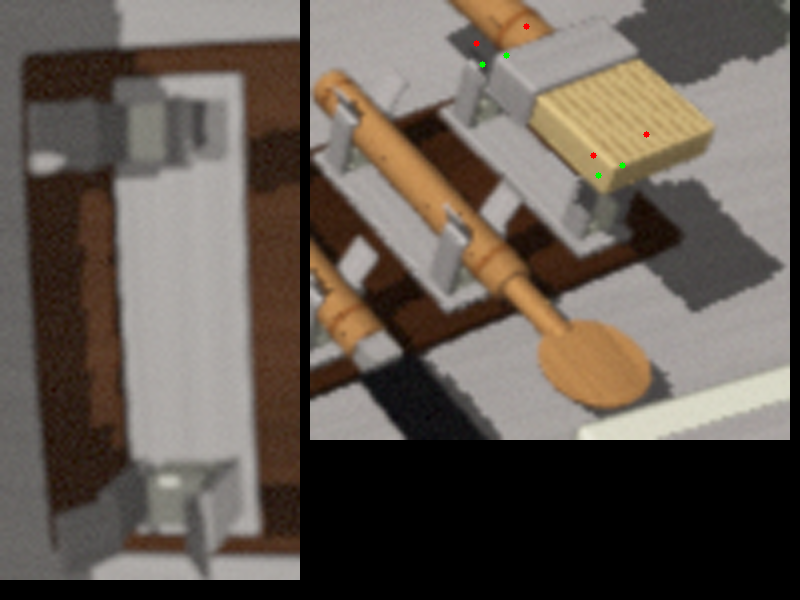

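```bash
python3 - <<'E'
from h import *
np.set_printoptions(precision=1,suppress=True)
s=manip.read_state();p=manip.camera('wrist')
a=np.radians(7.73);u=np.array([np.cos(a),np.sin(a)]);v=np.array([-u[1],u[0]]);c0=np.array([561,284])
def loc(b,z):
    w=wpix2world(p,s,np.array(b)/4+[140-.375,105-.375],z)[:,:2]-c0;return np.c_[w@u,w@v]
print('near mouth z77',loc([(60,540),(200,545)],77))
print('far mouth left z77',loc([(28,135)],77))
for z in (14,18): print('strip z',z,loc([(115,85),(243,75),(128,450),(255,450)],z))
hsv=cv2.cvtColor(np.ascontiguousarray(p['pixels']),cv2.COLOR_RGB2HSV)
for r in(115,130,150,170,200,230):
    xs=np.nonzero((hsv[r,240:320,0]<22)&(hsv[r,240:320,1]>70))[0]+240;
    w=wpix2world(p,s,[(xs.mean(),r)],197)[0,:2]-s['eef_pos'][:2];print('held',r,xs.min(),xs.max(),w@u,w@v)
# spatula handle centre line
for r in (150,200,240):
    xs=np.nonzero((hsv[r,340:380,0]<22)&(hsv[r,340:380,1]>95)&(hsv[r,340:380,2]>100))[0]+340
    w=wpix2world(p,s,[(xs.min(),r),(xs.max(),r)],48)[:,:2]-c0;print('spat',xs.min(),xs.max(),w@v)
t=manip.read_state();print(t['eef_rot'])
E
```

```text
near mouth z77 [[-48.9  18.8]
 [-49.5 -17.9]]
far mouth left z77 [[50.2 19.7]]
strip z 14 [[ 63.2  18.7]
 [ 64.2 -18.8]
 [-41.9  20.2]
 [-41.9 -18.4]]
strip z 18 [[ 63.1  17.3]
 [ 64.  -19.7]
 [-40.9  18.8]
 [-40.8 -19.4]]
held 115 240 319 75.4971002035174 -0.4313511501774254
held 130 255 319 67.55633517254006 -4.353548617372799
held 150 240 319 56.96796099003158 -1.4513560586247385
held 170 240 319 46.3278895562119 -1.4529249531225314
held 200 240 319 30.078371424797776 -1.7148560360813878
held 230 240 319 13.21384379839262 -2.0549802525776313
spat 348 367 [-173.7 -193.6]
spat 346 365 [-173.2 -193.6]
spat 347 360 [-176.5 -190.9]
[ 3.1 -0.   0.1]
```

```bash
python3 -m crank '[{"offset":[0,0.025,0],"spin":0},{"offset":[0.001,0.055,0],"spin":0},{"offset":[0.002,0.085,0],"spin":0},{"offset":[0.002,0.1,0],"spin":0},{"offset":[0.002,0.102,-0.02],"spin":0},{"offset":[0.002,0.102,-0.045],"spin":0},{"offset":[0.002,0.102,-0.07],"spin":0},{"offset":[0.002,0.102,-0.085],"spin":0}]' 0 55
python3 - <<'E'
from h import *
s=manip.read_state();print(s['eef_pos'],s['eef_rot'])
p=manip.camera('scene');i=cv2.cvtColor(np.ascontiguousarray(p['pixels']),cv2.COLOR_RGB2BGR)
q=manip.camera('wrist');j=cv2.cvtColor(np.ascontiguousarray(q['pixels']),cv2.COLOR_RGB2BGR)
A=cv2.resize(i[130:290,330:530],None,fx=2.5,fy=2.5,interpolation=2)
cv2.imwrite('pics/d4.png',np.vstack([np.hstack([A[:400],np.zeros((400,300,3),np.uint8)]),np.zeros((200,800,3),np.uint8)]) if 0 else np.hstack([A[:336],cv2.resize(j[:,80:],None,fx=.6,fy=.6)[:252].copy() if 0 else cv2.resize(j,(300,336))]))
E
```

```text
clock: 7.35
eef_pos: [560.6, 280.7, 100.6]
eef_rot: [3.135, -0.002, 0.133]
wrist_force: [0.3, -0.2, -1.4]
finger_gap: 22.1
[560.61539911 280.68232531 100.59176973] [ 3.13466616e+00 -2.16095974e-03  1.33052360e-01]
```

View pics/d4.png

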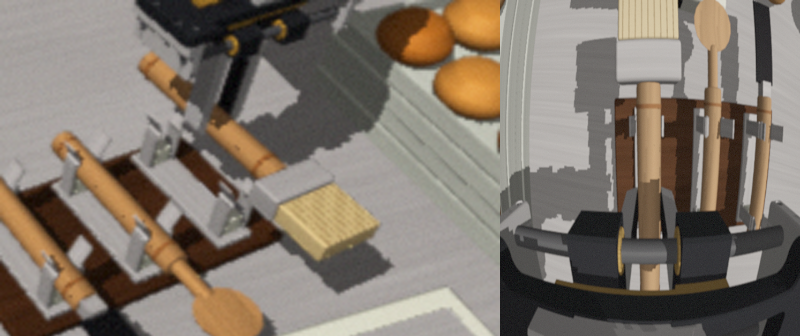

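Scene and wrist views: the handle sits above the empty place, and the far clip's lips show on both sides of it (columns 632 and 664 around a handle centre of 649). A small shift left is still needed.

```bash
python3 -m crank '[{"offset":[0.0005,0.0035,-0.005],"spin":0.1},{"offset":[0.0005,0.0035,-0.01],"spin":0.1},{"offset":[0.0005,0.0035,-0.015],"spin":0.1},{"offset":[0.0005,0.0035,-0.02],"spin":0.1},{"offset":[0.0005,0.0035,-0.02],"spin":0.1},{"offset":[0.0005,0.0035,-0.02],"spin":0.1},{"offset":[0.0005,0.0035,-0.02],"spin":0.1},{"offset":[0.0005,0.0035,-0.02],"spin":0.1}]' 0 55
python3 - <<'E'
from h import *
s=manip.read_state();print(s['eef_pos'],s['eef_rot'])
q=manip.camera('wrist');j=cv2.cvtColor(np.ascontiguousarray(q['pixels']),cv2.COLOR_RGB2BGR)
cv2.imwrite('pics/d5.png',cv2.resize(j[60:300,190:450],None,fx=2.5,fy=2.5,interpolation=2))
E
```

```text
clock: 8.12
eef_pos: [561.0, 284.0, 80.9]
eef_rot: [3.134, -0.001, 0.135]
wrist_force: [-0.2, -0.4, -1.6]
finger_gap: 23.1
[560.95719472 284.04238669  80.91361768] [ 3.13426945e+00 -7.23749222e-04  1.34537268e-01]
```

View pics/d5.png

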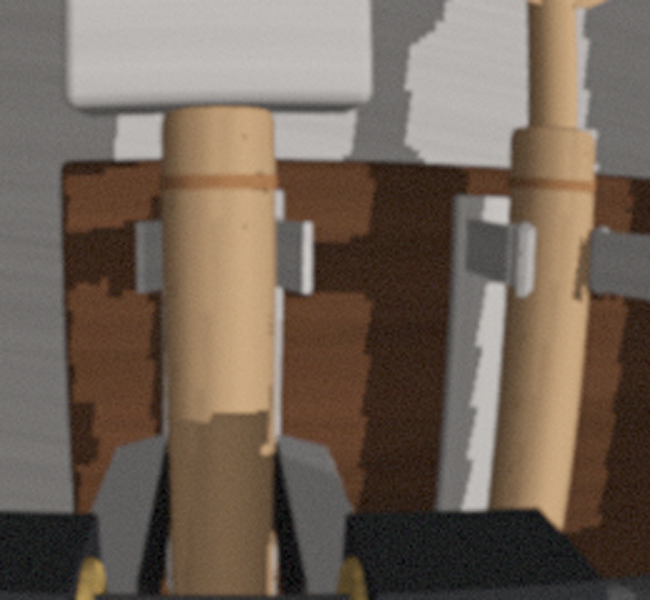

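The far clip's lips span columns 135–313 and the handle 163–277, so it is centred within about 1 mm. Pressing down now.

```bash
python3 -m crank '[{"offset":[0,-0.001,-0.005],"spin":0},{"offset":[0,-0.001,-0.01],"spin":0},{"offset":[0,-0.001,-0.015],"spin":0},{"offset":[0,-0.001,-0.019],"spin":0},{"offset":[0,-0.001,-0.023],"spin":0},{"offset":[0,-0.001,-0.027],"spin":0},{"offset":[0,-0.001,-0.03],"spin":0},{"offset":[0,-0.001,-0.03],"spin":0}]' 0 60
python3 -m crank '[{"offset":[0,0,-0.002],"spin":0},{"offset":[0,0,-0.004],"spin":0},{"offset":[0,0,-0.006],"spin":0},{"offset":[0,0,-0.008],"spin":0},{"offset":[0,0,-0.01],"spin":0},{"offset":[0,0,-0.011],"spin":0},{"offset":[0,0,-0.011],"spin":0},{"offset":[0,0,-0.011],"spin":0}]' 0 60
```

```text
clock: 8.83
eef_pos: [561.3, 283.2, 50.7]
eef_rot: [3.134, -0.002, 0.135]
wrist_force: [2.4, 0.9, -1.6]
finger_gap: 22.6
clock: 9.5
eef_pos: [561.0, 283.1, 40.3]
eef_rot: [3.134, -0.001, 0.135]
wrist_force: [-5.8, -1.8, 8.9]
finger_gap: 22.4
```

```bash
python3 -m crank '[{"offset":[0,0,-0.001],"spin":0},{"offset":[0,0,-0.002],"spin":0},{"offset":[0,0,-0.002],"spin":0},{"offset":[0,0,-0.002],"spin":0},{"offset":[0,0,-0.002],"spin":0},{"offset":[0,0,-0.002],"spin":0},{"offset":[0,0,-0.002],"spin":0},{"offset":[0,0,-0.002],"spin":0}]' 0 60
python3 - <<'E'
from h import *
s=manip.read_state();print(s['eef_pos'],s['wrist_force'],s['moment'])
p=manip.camera('scene');i=cv2.cvtColor(np.ascontiguousarray(p['pixels']),cv2.COLOR_RGB2BGR)
cv2.imwrite('pics/e6.png',cv2.resize(i[150:280,330:490],None,fx=4.5,fy=4.5,interpolation=2))
E
```

```text
clock: 10.17
eef_pos: [561.0, 283.2, 40.2]
eef_rot: [3.134, -0.001, 0.135]
wrist_force: [-10.6, -5.3, 19.8]
finger_gap: 22.5
[561.04977534 283.1762023   40.17130702] [-10.56891401  -5.25007069  19.75327386] [-0.84889691  1.90625728 -0.07654486]
```

View pics/e6.png

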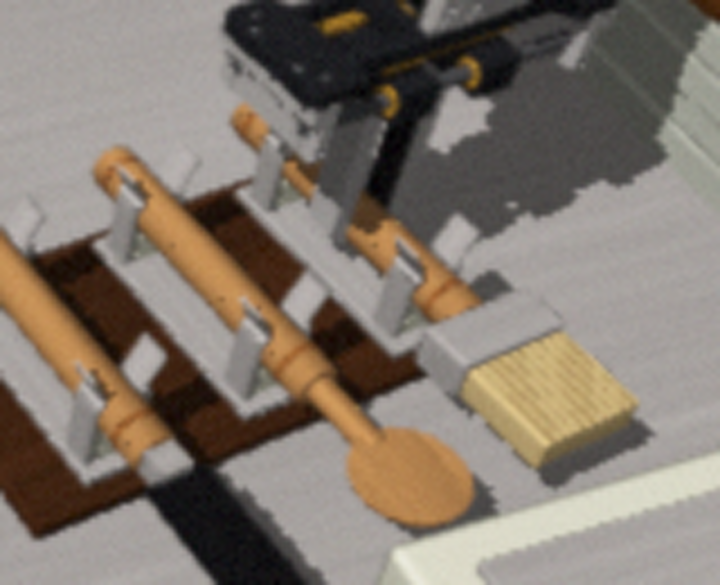

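The handle is in both clips and at a hard stop: TCP 40.2 mm puts the handle at about 48 mm, and the force rises without motion. I'll release with the jaws only partly open and rise.

```bash
python3 -m crank '[{"offset":[0,0,0],"spin":0},{"offset":[0,0,0],"spin":0},{"offset":[0,0,0],"spin":0},{"offset":[0,0,0],"spin":0},{"offset":[0,0,0],"spin":0},{"offset":[0,0,0],"spin":0},{"offset":[0,0,0],"spin":0},{"offset":[0,0,0],"spin":0}]' 0.55
python3 -m crank '[{"offset":[0,0,0.01],"spin":0},{"offset":[0,0,0.03],"spin":0},{"offset":[0,0,0.06],"spin":0},{"offset":[0,0,0.09],"spin":0},{"offset":[0,0,0.12],"spin":0},{"offset":[0,0,0.15],"spin":0},{"offset":[0,0,0.17],"spin":0},{"offset":[0,0,0.18],"spin":0}]' 0.55
python3 -m crank '[{"offset":[-0.02,-0.02,0],"spin":0},{"offset":[-0.04,-0.05,0],"spin":0},{"offset":[-0.06,-0.08,0],"spin":0},{"offset":[-0.08,-0.12,0],"spin":0},{"offset":[-0.1,-0.16,0],"spin":0},{"offset":[-0.12,-0.2,0],"spin":0},{"offset":[-0.14,-0.23,0],"spin":0},{"offset":[-0.14,-0.24,0],"spin":0}]' 0.55
python3 - <<'E'
from h import *
np.set_printoptions(precision=1,suppress=True)
p=manip.camera('top');hsv=cv2.cvtColor(np.ascontiguousarray(p['pixels']),cv2.COLOR_RGB2HSV)
m=((hsv[...,0]<20)&(hsv[...,1]>90)&(hsv[...,2]>60)).astype(np.uint8)
def axis(x0,x1,y0,y1,z):
    s=np.zeros_like(m);s[y0:y1,x0:x1]=m[y0:y1,x0:x1]
    n,l,st,_=cv2.connectedComponentsWithStats(s);k=1+st[1:,4].argmax()
    ys,xs=np.nonzero(l==k);w=toworld(p,np.c_[xs,ys],z)[:,:2]
    c=w.mean(0);u=np.linalg.svd(w-c,full_matrices=False)[2][0];u*=np.sign(u[0])
    t=(w-c)@u;a,b=np.percentile(t,[.5,99.5]);print('n',len(xs),'len',b-a,'yaw',np.degrees(np.arctan2(u[1],u[0])),'mid',c+(a+85)*u)
axis(225,250,165,240,48);axis(180,212,155,245,48);axis(140,178,140,250,48)
i=cv2.cvtColor(np.ascontiguousarray(p['pixels']),cv2.COLOR_RGB2BGR)
q=manip.camera('scene');j=cv2.cvtColor(np.ascontiguousarray(q['pixels']),cv2.COLOR_RGB2BGR)
cv2.imwrite('pics/f7.png',np.hstack([cv2.resize(i[110:260,120:270],(400,400)),cv2.resize(j[150:280,340:470],(400,400))]))
E
```

```text
clock: 10.88
eef_pos: [561.1, 283.1, 40.1]
eef_rot: [3.134, -0.001, 0.135]
wrist_force: [0.3, -0.2, -0.0]
finger_gap: 51.4
clock: 11.55
eef_pos: [561.6, 283.4, 224.2]
eef_rot: [3.136, -0.006, 0.135]
wrist_force: [0.3, -0.3, -0.1]
finger_gap: 51.7
clock: 12.22
eef_pos: [418.9, 40.7, 224.1]
eef_rot: [3.135, -0.005, 0.133]
wrist_force: [-0.8, 0.6, -0.4]
finger_gap: 51.7
n 608 len 161.25244401103498 yaw 7.793320363808791 mid [587.4 106.3]
n 691 len 198.6045561362113 yaw 7.644469005399411 mid [575.  195.7]
n 653 len 168.38392259111737 yaw 8.163233311110803 mid [560.1 284.9]
```

View pics/f7.png

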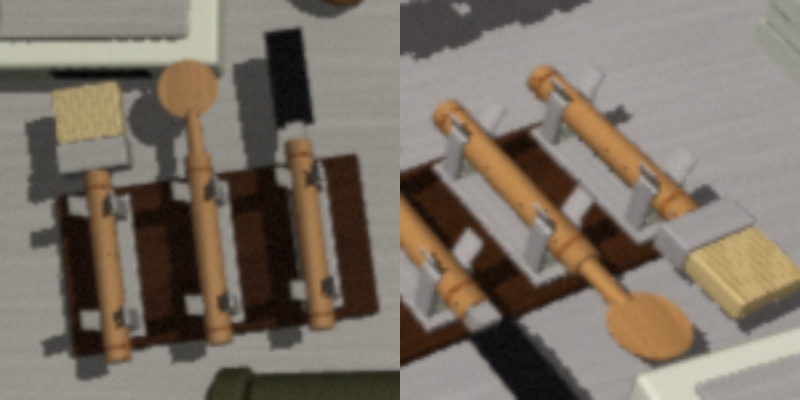

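Both views show the brush lying in its two clips, level with and parallel to its neighbours. It measures (560.1, 284.9) against an expected (561, 284), and the spatula and spoon have not moved.

```bash
python3 -c "
from cell import manip
print(manip.sign_off())"
```

```text
the job is handed in; nothing more can be done
None
```

The broad brush is back in the empty place, pressed home in both clips with its bristles pointing away from the robot. I handed the job in at about 12 s; the sign-off gives no verdict.

- **Fit:** while pressing, the handle came to a hard stop at about 48 mm height. The force rose from 9 to 20 N, so I took it as fully seated.
- **Position:** the last top picture puts the handle's middle at (560.1, 284.9) mm, against an estimated seat middle of (561, 284). Its axis is at 8.2°, against about 7.7° for the rack.
- **Neighbours:** the spatula and the spoon measured within 0.3 mm of their starting places.
- **Arm:** the gripper was open and well clear of everything when I handed in.
- **Disagreement:** one sideways check of the seat, taken from the spatula's handle in the wrist picture, was about 3.6 mm off the others. I relied on the others, and the clips centred the handle.

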